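Feed a vial rack past the sprung gate of a sampler

ROBOT

A 6-joint arm with a two-finger parallel gripper is mounted at the origin on the work surface. World frame = base frame: x ahead of the robot, y to its left, z up, the work surface at z = 0. Lengths are in mm, angles in rad, forces in N, time in s.
With the tool pointing down it reaches from about 325 to 925 mm from the base axis. Payload 3.1 kg.
Tool frame: the origin (TCP) lies between the finger pads; the fingertips stand 22 mm ahead of it and the grasp point (between the pads) lies 3 mm ahead of it (arm.nose_length is the x of the fingertips in the tool frame, in mm); x points along the fingers, y is the direction in which the jaws open and shut, and the axes are right-handed (so a half turn about x gives the same grasp; the last joint's range is limited). The gripper opens to 85 mm and grips with 20 to 120 N. Pads are 22 mm wide; open, the fingers measure 114 mm over their backs; the gripper's body (76 mm by 85 mm) begins 54 mm behind the grasp point. The pads swing forward as they close: fully open they stand 13 mm farther back than shut.
Start: joints at [-1.412, 0.217, 1.613, -0, 1.311, -0.112], TCP at [167.21, -602.229, 253.3] pointing down, gripper open.
Joint ranges: [-2.75, 2.75], [-0.78, 2.1], [0.31, 2.55], [-1.13, 4.27], [0.13, 2.63], [-2.58, 2.58]. Speed limits (rad/s): [2.79, 2.79, 3.14, 3.14, 3.14, 3.14].

INTERFACE

Orientations are given as a unit quaternion [w, x, y, z].
In Python, from rig import arm, eyes, ticket gives the robot as it stands.
- The arm moves only by the shell command python3 -m handwheel 'ROWS' [FORCE]. ROWS is text: rows parted by semicolons, each of 7 numbers parted by spaces: the finger opening in m, from 0 to 0.0854, then the shift along the tool's x, y, z in m, then the turn, a rotation vector about the tool's x, y, z in degrees. In form: hand tx ty tz wx wy wz; .... A call has exactly 8 rows; each row is the pose to reach, as a shift and turn from the pose commanded when the call began, along the tool's axes at that moment; what a row does not reach only later rows make up. A row lasts 1/12 s, in which the tool goes at most 41.7 mm and 7.16 degrees, less where a joint would pass 70% of its speed; a pose out of reach is approached as far as the arm can. A call with a gripper value outside its range is refused whole. The fingers move at their own pace and stop on an object; FORCE is the grip in N (left out, the last holds). Time passes only in rows, so rows that repeat a pose let the fingers close, or fill a call up. It gives the time, the measured TCP pose, the force and the opening at its end, in the units of the state.
- arm.sense(): the state, without advancing time (a new reading comes with each control period).
- eyes.get_image(name): name is "scene" or "top" or "wrist"; returns a dict with "pixels" (384x512x3 uint8, red, green, blue), "fx", "fy", "cx", "cy" (pixels), "xyz" and "attitude" of the camera in the world; the wrist camera has in their place "mount" (4x4, takes a point from camera to tool coordinates, whose origin is the TCP and whose axes are the tool frame's). Camera axes: x right, y down, z forward; pixel columns grow to the right and rows downward; lengths in mm; the calibration is good to about 2 mm. A picture is of the moment at which its call begins: read the wrist's pose just before it. There is no depth.
- ticket.finish_job(): hands the job in, once; it reports no verdict.
The state is a dict: "clock": time; "joint_pos": joint angles; "dq": joint speeds; "effort": joint torques, N m; "ee_pos": TCP position; "tcp_rot": TCP orientation; "force": force on the tool from outside, world axes, zero at the start; "ft_torque": the same for the moment, N m; "gripper_width": finger opening in mm.
Only numpy, scipy, OpenCV 4.12 (cv2) and the standard library are available. Lean on these libraries where they do the work, as an engineer would, in place of code of your own. Each camera call takes 0.05 s, during which the arm holds its last target. There are 200 camera calls.

TASK

Feed the white vial rack into the sampler: press the long green plate beside the lane down with one fingertip so that the yellow gate bar swings up, keep it held down, and with the other finger push the rack from behind along the lane, past the gate and fully home against the end stop. Then back off and let the gate spring shut behind the rack. The bar must never touch the rack or its vials, the rack stays standing in its lane and is not picked up, and the bottles and the flask are left alone.

Things in the scene. Friction and masses are not known exactly. Their poses are not given: they have to be found in the camera images.
- sampler: Bolted-down vial sampler: a straight open feed lane to a white housing (230 wide, 140 high, x = 102 to 282 mm). Origin: on the bench top (z = 0) under the shut gate bar, on the lane's centre line. x = feed direction, y = left of it, z up. Lane bed 30 mm above the bench, x = -175 to 90 mm; walls 28 mm apart, 4 thick, tops 44 mm above the bench. Foot plate 10 mm high, y = -85 to 35 mm.
- dock_stop (a point): Centre of the face of the dark end stop closing the lane (lane x = 90 mm, 45 mm above the bench). The rack is home when its leading end touches this face; its rear end is then at lane x = 10 mm, just past the gate bar.
- gate_hinge (a point): Point on the gate's hinge axis beside the lane, in line with the gate bar (lane x = 0, y = -32 mm, 58 mm above the bench). The axis runs along the lane's x. Two hinge lugs, 12 mm wide and 65 mm high, stand on this line at lane x = -155 and 27 mm. Nothing else stands above the lane.
- gate_angle (a joint): Angle of the gate (rad): 0 = shut, 1.3 = fully open (hard stop). A spring shuts it when let go. A fingertip needs about 1 N on the plate to start and 3 to 6 N to hold it fully open. Above 0.95 the bar is clear of rack and vials. Pushing the rack against the shut bar does not open it.
- gate: Sprung gate in one piece: hinge rod, green ribbed press plate outside the lane, yellow bar over it. Origin on the hinge axis at gate_hinge, axes as the sampler's when shut; turns with the gate. Plate: lane x = -150 to 22 mm, from 3 to 34 mm outwards (-y) from the hinge, 3 thick. Shut, it slopes up and outwards at 37 degrees: outer edge at lane y = -59 mm, 79 mm above the bench.
- plate_mid (a point): Point on the press plate, halfway along it (lane x = -64 mm) and 20 mm out from the hinge axis. Fully pressed, the plate slopes down and outwards at 37 degrees, its top face about 50 mm above the bench at lane y = -45 mm and 40 mm at y = -58 mm. A finger may slide along it in the feed direction while it stays down.
- bar_tip (a point): Free tip of the yellow gate bar with a black band (6 x 6 mm, 43 mm from the hinge axis). Shut, the bar lies level across the lane, 58 mm above the bench (28 above the lane bed), its tip at lane y = 11 mm. Fully open, it stands steeply beside the lane, its tip 100 mm above the bench at lane y = -20 mm.
- rack: White rack with five amber vials with blue, red and orange caps, standing loose in the lane; 80 mm long (its x, along the lane), 24 mm wide (its y), body 38 mm high, caps up to 47 mm, about 0.14 kg. Origin: centre of its underside. At the start it stands before the gate, its leading end 8 to 30 mm short of the bar, its x axis along the feed direction.
- rack_rear (a point): Centre of the rack's flat rear end face (24 x 38 mm), where it is pushed: 40 mm behind the rack's centre, 19 mm above its underside.
- bottle_green: Loose glass bottle with a green band and black cap, 58 mm across, 125 mm high; origin: centre of its underside. To be left alone.
- bottle_yellow: Loose glass bottle with a yellow band and black cap, 58 mm across, 125 mm high; origin: centre of its underside. To be left alone.
- flask: Loose amber conical flask with a foil cap, 76 mm across, 112 mm high; origin: centre of its underside. To be left alone.
Not all that is in view belongs to the job. What is shaped like the rack but pink or purple is not meant.

How it is judged:
By the outcome, as a careful person would: the job done as asked, in the order asked, and still so for the second after the job is handed in, with the robot touching nothing.
It also fails if it takes over 40 s, if anything falls off the work surface, if the arm or the gripper's body presses on something with over 40 N, if the wrist force passes 120 N, or if a joint passes its speed limit or range.

## Working session

There is one attempt and no reset: what is moved stays moved. The work goes in short steps, Python scripts to look and compute and a shell command to move; the robot and the scene stay as the last step left them, time stands still between calls to the robot, and variables do not carry over. Pictures are saved under pics/ and viewed, about 8 in all and at most 12, crops included, and the job is handed in when it is done.

```bash
ls; mkdir -p pics; python3 - <<'E'
from rig import arm, eyes
import cv2,numpy as np
print(arm.sense(), arm.nose_length)
for n in("scene","top"):
    d=eyes.get_image(n); cv2.imwrite(f"pics/{n}0.png",d["pixels"][:,:,::-1])
    print(n,{k:v for k,v in d.items() if k!="pixels"})
a=[cv2.imread(f"pics/{n}0.png") for n in("scene","top")]
cv2.imwrite("pics/both0.png",np.vstack([cv2.resize(x,(400,300)) for x in a]))
E
```

```text
pics
{'clock': 0.0, 'joint_pos': array([-1.41220124e+00,  2.17789555e-01,  1.61496059e+00,  1.82467343e-05,
        1.31130222e+00, -1.12154681e-01]), 'dq': array([ 0.00160635, -0.00104722, -0.00055523, -0.00082337, -0.00138288,
       -0.00135137]), 'effort': array([ 1.77334837e-04, -3.96851599e+01, -3.03852367e+01, -3.03685902e-04,
        9.54262388e-03,  7.01871073e-06]), 'ee_pos': array([ 167.08850744, -601.44327165,  251.93244393]), 'tcp_rot': array([-0.09456112, -0.70062306, -0.09630022,  0.70065098]), 'force': array([ 0.13709623, -0.32317734,  0.83314506]), 'ft_torque': array([-0.04164783, -0.02109299,  0.03671434]), 'gripper_width': 85.1977386143903} 22.0
scene {'fx': 409.2948244952891, 'fy': 409.2948244952891, 'cx': 249.28197015952364, 'cy': 193.87555464037348, 'xyz': array([948.66598076, 648.12233262, 522.28691412]), 'attitude': array([-0.12405661,  0.21847182,  0.84959328, -0.46375777])}
top {'fx': 355.7998383628371, 'fy': 355.7998383628371, 'cx': 255.15549980002558, 'cy': 193.0568627819921, 'xyz': array([451.0022882 ,  54.51726195, 824.88748459]), 'attitude': array([ 0.08050252, -0.69734956,  0.70784597, -0.07859407])}
```

View pics/top0.png

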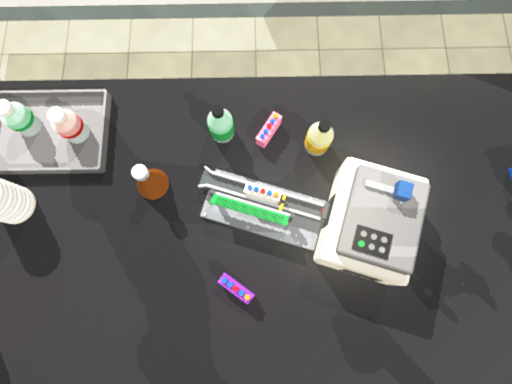

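View pics/scene0.png

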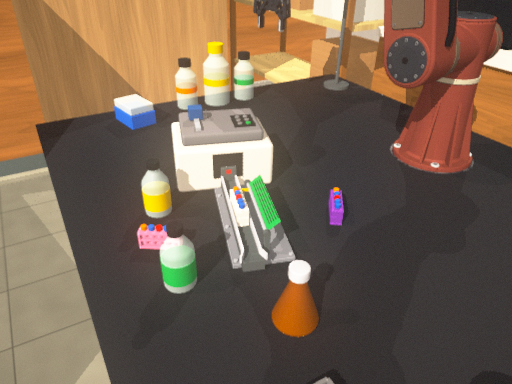

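Top view: the white rack with blue/red caps is in the lane at (263,193), the green plate at (250,209), the yellow bar at (283,203) and the housing at (375,220). Possible lookalikes are the pink rack at (269,129) and the purple rack at (236,288). I choose the white one in the lane.

```bash
cat > h.py <<'E'
import numpy as np,cv2
from scipy.spatial.transform import Rotation as R
from rig import arm,eyes
def rot(q): return R.from_quat(np.r_[q[1:],q[0]]).as_matrix()
def cam(n):
    s=arm.sense(); d=eyes.get_image(n)
    if n=="wrist":
        T=np.eye(4);T[:3,:3]=rot(s["tcp_rot"]);T[:3,3]=s["ee_pos"];M=T@d["mount"];d["Rm"]=M[:3,:3];d["p"]=M[:3,3]
    else: d["Rm"]=rot(d["attitude"]);d["p"]=d["xyz"]
    return d
def plane(d,uv,z):
    uv=np.atleast_2d(uv).astype(float)
    r=np.c_[(uv[:,0]-d["cx"])/d["fx"],(uv[:,1]-d["cy"])/d["fy"],np.ones(len(uv))]@d["Rm"].T
    return d["p"]+r*((z-d["p"][2])/r[:,2])[:,None]
def proj(d,P):
    c=(np.atleast_2d(P)-d["p"])@d["Rm"]; return c[:,:2]/c[:,2:]*[d["fx"],d["fy"]]+[d["cx"],d["cy"]]
E
python3 - <<'E'
from h import *
d=cam("top");im=d["pixels"];hsv=cv2.cvtColor(im,cv2.COLOR_RGB2HSV)
g=cv2.inRange(hsv,(50,150,100),(75,255,255));g[:185]=0;g[230:]=0;g[:,:200]=0;g[:,310:]=0
uv=cv2.findNonZero(g)[:,0]
P=plane(d,uv,70)[:,:2]
r=cv2.minAreaRect(P.astype(np.float32));print("plate",len(uv),r,cv2.boxPoints(r))
y=cv2.inRange(hsv,(20,150,120),(35,255,255));y[:185]=0;y[230:]=0;y[:,:200]=0;y[:,310:]=0
u=cv2.findNonZero(y)[:,0];print("yellow",u.min(0),u.max(0),plane(d,u.mean(0),58))
for n,p,z in(("rackc",(263,193),70),("gb",(221,125),60),("yb",(319,138),60),("flask",(152,184),30),("pink",(269,129),40),("purple",(236,288),40),("house",(375,220),140)): print(n,plane(d,p,z)[0].round())
c=im[150:260,190:340,::-1];cv2.imwrite("pics/crop1.png",cv2.resize(c,None,fx=5,fy=5,interpolation=2))
E
```

```text
plate 299 ((588.9227294921875, 69.54913330078125), (168.65357971191406, 18.72663116455078), 72.48126220703125) [[554.60986    -8.0479355]
 [572.4679    -13.68499  ]
 [623.2356    147.14621  ]
 [605.37756   152.78326  ]]
yellow [274 193] [285 209] [[611.27377545  -0.64520349  58.        ]]
rackc [624.  38.  70.]
gb [789. 132.  60.]
yb [753. -92.  60.]
flask [658. 293.  30.]
pink [786.  20.  40.]
purple [424.  99.  40.]
house [ 551. -176.  140.]
```

View pics/crop1.png

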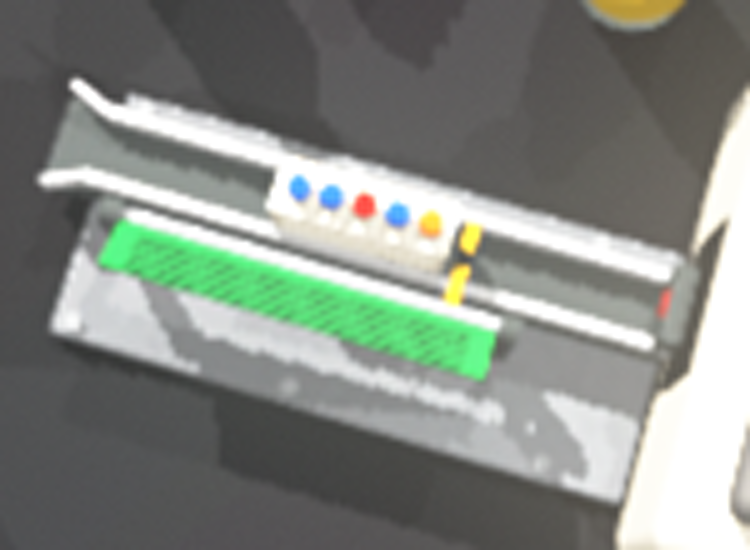

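```bash
cat >> h.py <<'E'
O=np.array([614.2,-5.7]);F=np.array([-.301,-.954]);F/=np.linalg.norm(F)
def lane(P): # world->lane
    P=np.atleast_2d(P);D=P[:,:2]-O;return np.c_[D@F,D@[-F[1],F[0]],P[:,2]]
def world(L):
    L=np.atleast_2d(L).astype(float);return np.c_[O+L[:,:1]*F+L[:,1:2]*np.array([-F[1],F[0]]),L[:,2]]
def goal(L,rpy=None,sgn=1):
    """tool shift (m) and rotvec(deg) from measured pose to TCP at lane L, tool x down, tool y = sgn*lane y"""
    s=arm.sense();A=rot(s["tcp_rot"]);y=np.r_[-F[1],F[0],0]*sgn;x=np.r_[0,0,-1.];B=np.c_[x,y,np.cross(x,y)]
    return (A.T@(world(L)[0]-s["ee_pos"])/1000).round(4),R.from_matrix(A.T@B).as_rotvec(degrees=True).round(2)
E
python3 - <<'E'
from h import *
s=arm.sense();print(rot(s["tcp_rot"]).round(3))
for g in(1,-1):print(goal([-100,-25,200],sgn=g))
d=cam("top")
for n,p,z in(("tip",(284,195),58),("barroot",(281,210),58),("rackrearL",(190+280/5,150+165/5),68),("stop",(190+665/5,150+303/5),45),("wall end R",(190+655/5,150+342/5),44),("wall end L",(190+670/5,150+270/5),44),("footcorner",(190+50/5,150+330/5),10),("footcorner2",(190+615/5,150+500/5),10)):print(n,lane(plane(d,p,z)).round(1))
E
```

```text
[[-0.     0.267 -0.964]
 [ 0.002 -0.964 -0.267]
 [-1.    -0.002 -0.   ]]
(array([ 0.0534, -0.552 , -0.6238]), array([-56.97,  -0.06,   0.1 ]))
(array([ 0.0534, -0.552 , -0.6238]), array([1.2303e+02, 1.1000e-01, 7.0000e-02]))
tip [[ 0.3  7.8 58. ]]
barroot [[  3.1 -26.5  58. ]]
rackrearL [[-87.1   7.5  68. ]]
stop [[93.   1.4 45. ]]
wall end R [[ 93.2 -16.6  44. ]]
wall end L [[91.6 16.8 44. ]]
footcorner [[-172.2  -84.6   10. ]]
footcorner2 [[ 98.2 -85.   10. ]]
```

```bash
r="0.038 0 -0.21 -0.24 -56.97 0 0"; python3 -m handwheel '0.038 0 -0.026 -0.030 -7 0 0;0.038 0 -0.052 -0.06 -14 0 0;0.038 0 -0.079 -0.09 -21 0 0;0.038 0 -0.105 -0.12 -28 0 0;0.038 0 -0.131 -0.15 -35 0 0;0.038 0 -0.158 -0.18 -42 0 0;0.038 0 -0.184 -0.21 -49 0 0;0.038 0 -0.21 -0.24 -56 0 0' 20
python3 - <<'E'
from h import *
print(goal([-100,-25,200]),arm.sense()["gripper_width"],arm.nose_length)
E
```

```text
clock: 0.87
ee_pos: [342.8, -333.8, 253.2]
tcp_rot: [0.415, 0.573, 0.415, -0.573]
force: [1.0, -0.1, -1.3]
gripper_width: 37.6
(array([ 0.0533,  0.1294, -0.4961]), array([-0.66, -0.  , -0.01])) 37.603830538365365 22.0
```

```bash
python3 -m handwheel '0.038 0 0.01 -0.038 -0.7 0 0;0.038 0 0.02 -0.076 -0.7 0 0;0.038 0 0.03 -0.114 -0.7 0 0;0.038 0 0.04 -0.152 -0.7 0 0;0.038 0 0.05 -0.19 -0.7 0 0;0.038 0 0.06 -0.228 -0.7 0 0;0.038 0 0.07 -0.266 -0.7 0 0;0.038 0 0.08 -0.304 -0.7 0 0'
python3 - <<'E'
from h import *
print(goal([-130,-25,200]))
E
```

```text
clock: 1.53
ee_pos: [515.1, -70.8, 253.3]
tcp_rot: [0.417, 0.571, 0.417, -0.571]
force: [0.4, -0.4, 0.4]
gripper_width: 37.9
(array([ 0.0533,  0.0489, -0.2221]), array([-0.26,  0.01, -0.01]))
```

```bash
python3 -m handwheel '0.038 0.0 0.008 -0.036 -0.3 0 0;0.038 0 0.016 -0.072 -0.3 0 0;0.038 0.01 0.024 -0.108 -0.3 0 0;0.038 0.02 0.032 -0.144 -0.3 0 0;0.038 0.03 0.04 -0.18 -0.3 0 0;0.038 0.043 0.049 -0.21 -0.3 0 0;0.038 0.053 0.049 -0.222 -0.3 0 0;0.038 0.053 0.049 -0.222 -0.3 0 0'
python3 - <<'E'
from h import *
print(goal([-130,-25,200]))
d=cam("wrist");cv2.imwrite("pics/w1.png",d["pixels"][:,:,::-1]);print(d["p"],d["Rm"].round(2))
for n,P in(("tip",[0,11,58]),("mid",[-64,-48,70]),("plate end",[-150,-47,70]),("stop",[90,0,45]),("rackrear",[-87,0,68])):print(n,proj(d,world(P)).round())
E
```

```text
clock: 2.2
ee_pos: [627.7, 126.2, 196.7]
tcp_rot: [-0.418, -0.568, -0.42, 0.571]
force: [-1.2, -0.5, -0.3]
gripper_width: 37.9
(array([-0.0033,  0.0018, -0.0002]), array([0.22, 0.08, 0.3 ]))
[649.12359147 195.0246538  316.33613582] [[ 0.95 -0.28 -0.09]
 [-0.3  -0.92 -0.27]
 [-0.01  0.28 -0.96]]
tip [[291. 297.]]
mid [[237. 251.]]
plate end [[236. 169.]]
stop [[278. 350.]]
rackrear [[284. 230.]]
```

View pics/w1.png

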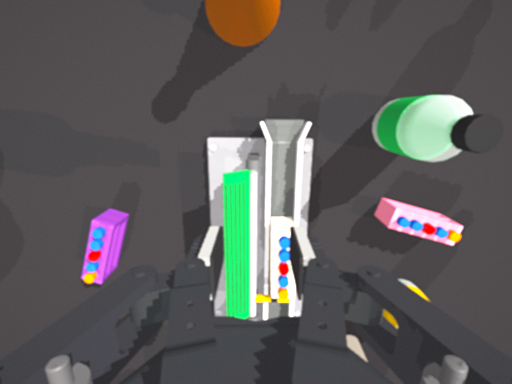

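Wrist view: green plate at columns 222–252, rows 170–318; white rack at columns 271–293 with its rear top edge at row 218; yellow bar at row 298. The lane runs straight down the image, and the fingers are at the bottom.

```bash
python3 - <<'E'
from h import *
d=cam("wrist");
for n,p,z in(("rackrearL",(272,218),68),("rackrearR",(291,218),68),("plate far end",(236,171),70),("plate near end",(238,317),70),("tip",(289,298),58),("bar",(262,298),58),("lane wall L in",(300,150),44),("wall R in",(269,150),44),("wallLin 2",(295,300),44)):print(n,lane(plane(d,p,z)).round(1))
c=d["pixels"][140:330,200:330,::-1];cv2.imwrite("pics/w1c.png",cv2.resize(c,None,fx=3,fy=3,interpolation=2))
E
```

```text
rackrearL [[-97.9 -11.9  68. ]]
rackrearR [[-98.    7.1  68. ]]
plate far end [[-146.2  -46.8   70. ]]
plate near end [[ 20.4 -47.8  70. ]]
tip [[ 4.4  9.9 58. ]]
bar [[  4.6 -20.9  58. ]]
lane wall L in [[-162.5   16.6   44. ]]
wall R in [[-162.4  -14.9   44. ]]
wallLin 2 [[18.3 19.2 44. ]]
```

View pics/w1c.png

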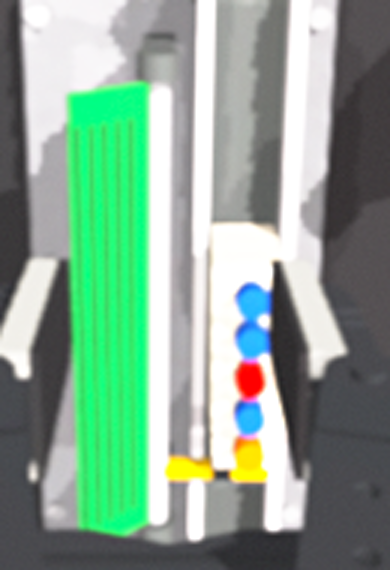

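```bash
python3 - <<'E'
from h import *
d=cam("wrist")
print(lane(plane(d,[(281,214.5)],30)).round(1), lane(plane(d,[(284,239.5)],77)).round(1),lane(plane(d,[(283,290.5)],77)).round(1))
d=cam("top")
print(lane(plane(d,[(250,187.4),(276,194.4)],77)).round(1))
print(goal([-110,-25,110]))
E
```

```text
[[-85.3   1.7  30. ]] [[-77.3   0.8  77. ]] [[-18.    1.5  77. ]]
[[-75.   -1.5  77. ]
 [-16.8  -0.4  77. ]]
(array([ 0.0909, -0.0004,  0.0165]), array([-0.03,  0.03, -0.03]))
```

```bash
python3 -m handwheel '0.038 0.0 0 0.0165 0 0 0;0.038 0.015 0 0.0165 0 0 0;0.038 0.03 0 0.0165 0 0 0;0.038 0.045 0 0.0165 0 0 0;0.038 0.06 0 0.0165 0 0 0;0.038 0.075 0 0.0165 0 0 0;0.038 0.085 0 0.0165 0 0 0;0.038 0.085 0 0.0165 0 0 0'
python3 -m handwheel '0.038 0.003 0 0 0 0 0;0.038 0.006 0 0 0 0 0;0.038 0.009 0 0 0 0 0;0.038 0.012 0 0 0 0 0;0.038 0.015 0 0 0 0 0;0.038 0.018 0 0 0 0 0;0.038 0.018 0 0 0 0 0;0.038 0.018 0 0 0 0 0'
python3 - <<'E'
from h import *
s=arm.sense();print(lane(s["ee_pos"]),s["force"],goal([-110,-25,75]))
E
```

```text
clock: 3.07
ee_pos: [622.0, 106.1, 113.3]
tcp_rot: [-0.417, -0.569, -0.418, 0.572]
force: [-0.1, 0.7, 0.0]
gripper_width: 38.0
clock: 3.73
ee_pos: [623.8, 108.1, 96.9]
tcp_rot: [-0.418, -0.57, -0.418, 0.57]
force: [-0.1, 0.4, -0.1]
gripper_width: 38.3
[[-111.39201222  -25.07649785   96.94697624]] [-0.14403151  0.4417502  -0.11024725] (array([0.0219, 0.0001, 0.0014]), array([0.04, 0.01, 0.04]))
```

```bash
python3 -m handwheel '0.038 0.003 0 0 0 0 0;0.038 0.006 0 0 0 0 0;0.038 0.009 0 0 0 0 0;0.038 0.012 0 0 0 0 0;0.038 0.015 0 0 0 0 0;0.038 0.017 0 0 0 0 0;0.038 0.017 0 0 0 0 0;0.038 0.017 0 0 0 0 0'
python3 - <<'E'
from h import *
s=arm.sense();print(lane(s["ee_pos"]),s["force"])
d=cam("scene");c=d["pixels"][140:300,170:330,::-1];cv2.imwrite("pics/s2.png",cv2.resize(c,None,fx=3.7,fy=3.7,interpolation=2))
E
```

```text
clock: 4.4
ee_pos: [623.5, 108.3, 79.9]
tcp_rot: [-0.418, -0.57, -0.419, 0.57]
force: [-1.4, 1.4, 2.9]
gripper_width: 37.6
[[-111.49901664  -25.42721624   79.89917426]] [-1.4296728   1.40582466  2.87092193]
```

View pics/s2.png

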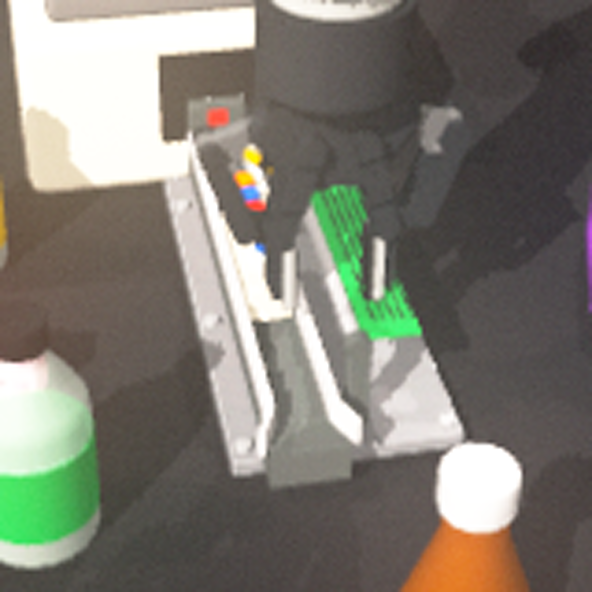

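Scene view: the right finger presses the green plate at crop (375,290), now partly down. The left finger stands behind the rack at crop (288,290), central over the lane with a gap. I'll press further.

```bash
python3 -m handwheel '0.038 0.002 0 0 0 0 0;0.038 0.003 0 0 0 0 0;0.038 0.004 0 0 0 0 0;0.038 0.005 0 0 0 0 0;0.038 0.005 0 0 0 0 0;0.038 0.005 0 0 0 0 0;0.038 0.005 0 0 0 0 0;0.038 0.005 0 0 0 0 0'
python3 -m handwheel '0.038 0.001 0 0 0 0 0;0.038 0.002 0 0 0 0 0;0.038 0.002 0 0 0 0 0;0.038 0.002 0 0 0 0 0;0.038 0.002 0 0 0 0 0;0.038 0.002 0 0 0 0 0;0.038 0.002 0 0 0 0 0;0.038 0.002 0 0 0 0 0'
python3 - <<'E'
from h import *
s=arm.sense();print(lane(s["ee_pos"]),s["force"])
a=cam("scene")["pixels"][160:280,210:310,::-1];d=cam("wrist");b=d["pixels"][130:384,180:340,::-1]
print("bar tip expected open",proj(d,world([0,-20,100])), "shut",proj(d,world([0,11,58])))
cv2.imwrite("pics/s3.png",np.hstack([cv2.resize(x,(400,int(400*x.shape[0]/x.shape[1])))[:480] if 0 else cv2.resize(x,(390,580)) for x in(a,b)]))
E
```

```text
clock: 5.12
ee_pos: [624.1, 108.0, 75.3]
tcp_rot: [0.418, 0.57, 0.418, -0.57]
force: [-2.9, 2.4, 3.5]
gripper_width: 38.2
clock: 5.78
ee_pos: [624.4, 107.9, 73.5]
tcp_rot: [0.418, 0.57, 0.418, -0.57]
force: [-0.1, 1.0, 4.0]
gripper_width: 38.1
[[-111.38273025  -24.39692267   73.53910897]] [-0.08770116  1.03358918  4.01793768]
bar tip expected open [[266.11575167 475.30107878]] shut [[309.77253574 394.4924661 ]]
```

View pics/s3.png

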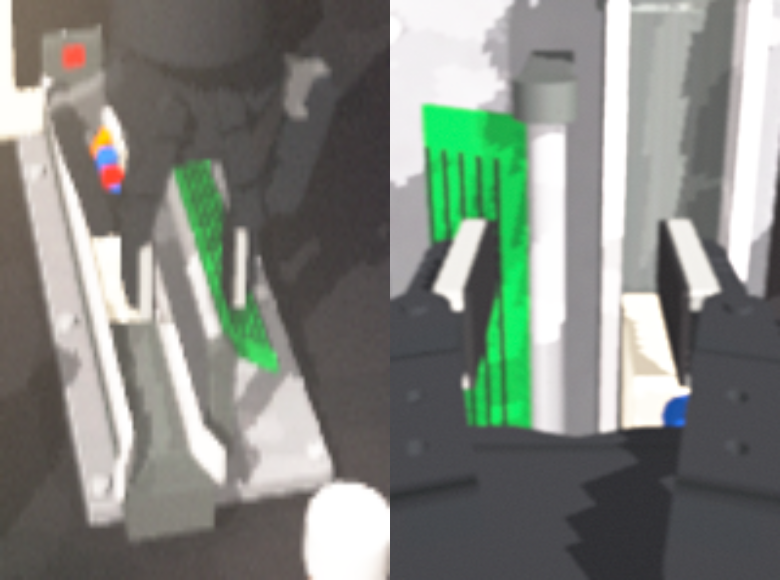

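```bash
python3 - <<'E'
from h import *
d=cam("wrist");t=np.radians(37)
for a in(.8,.95,1.1,1.2,1.3):
    print(a,*[proj(d,world([-148,-32-r*np.cos(t-a)-1.5*np.sin(a-t),58+r*np.sin(t-a)+1.5*np.cos(a-t)])).round(1) for r in(34,3)])
print(proj(d,world([[-148,-10,44],[-148,14,44],[-100,14,44],[-100,-14,44],[-148,-14,30],[-148,14,30]])).round())
hsv=cv2.cvtColor(d["pixels"],cv2.COLOR_RGB2HSV);g=cv2.inRange(hsv,(50,150,100),(75,255,255));g[:,:180]=0;g[:,250:]=0;g[320:]=0;u=cv2.findNonZero(g)[:,0];print(u.min(0),u.max(0),[ (r,u[u[:,1]==r][:,0].min(),u[u[:,1]==r][:,0].max()) for r in(178,182,190,200,210)])
E
```

```text
0.8 [[179.9 180.7]] [[236.7 182.9]]
0.95 [[184.1 178.5]] [[236.6 182.7]]
1.1 [[189.2 176.4]] [[236.6 182.5]]
1.2 [[193.1 175.2]] [[236.6 182.3]]
1.3 [[197.3 174.1]] [[236.8 182.1]]
[[283. 176.]
 [325. 176.]
 [319. 252.]
 [274. 252.]
 [274. 171.]
 [319. 171.]]
[194 176] [236 316] [(178, np.int32(194), np.int32(212)), (182, np.int32(194), np.int32(230)), (190, np.int32(194), np.int32(234)), (200, np.int32(196), np.int32(235)), (210, np.int32(197), np.int32(235))]
```

```bash
python3 -m handwheel '0.038 0.0005 0 0.003 0 0 0;0.038 0.001 0 0.007 0 0 0;0.038 0.001 0 0.011 0 0 0;0.038 0.001 0 0.015 0 0 0;0.038 0.001 0 0.019 0 0 0;0.038 0.001 0 0.023 0 0 0;0.038 0.001 0 0.027 0 0 0;0.038 0.001 0 0.03 0 0 0'
python3 - <<'E'
from h import *
s=arm.sense();print(lane(s["ee_pos"]),s["force"], lane(s["force"]+np.r_[O,0]))
a=cam("scene")["pixels"][160:280,190:310,::-1];d=cam("wrist");b=d["pixels"][130:384,180:340,::-1]
cv2.imwrite("pics/s4.png",np.hstack([cv2.resize(x,(390,580)) for x in(a,b)]))
E
```

```text
clock: 6.6
ee_pos: [614.5, 78.9, 72.0]
tcp_rot: [-0.418, -0.57, -0.418, 0.57]
force: [-1.0, 3.1, 2.4]
gripper_width: 38.0
[[-80.74040611 -25.13211612  72.03063477]] [-1.0245893   3.09710701  2.43601944] [[-2.64529054 -1.90900315  2.43601944]]
```

View pics/s4.png

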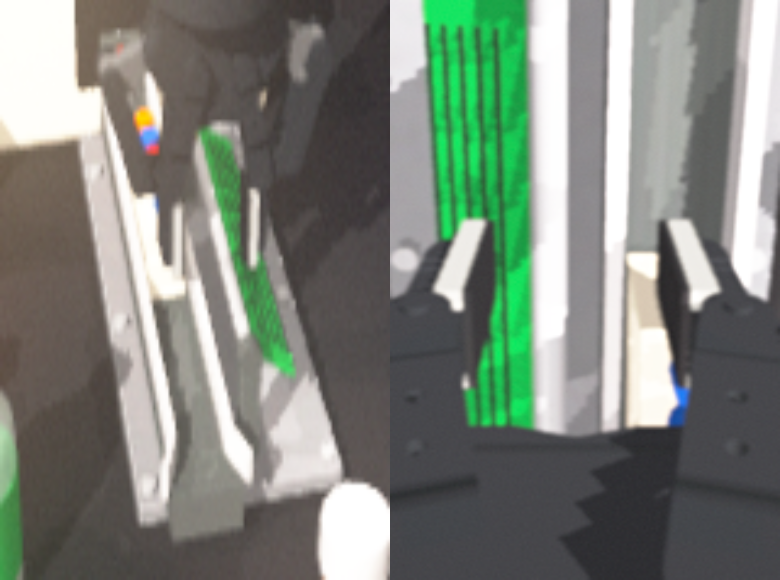

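```bash
python3 - <<'E'
from h import *
d=cam("wrist")
print(lane(plane(d,[(282.6,240.8)],30)),goal([-80,-25,72]))
E
```

```text
[[-69.95174729  -8.39308426  30.        ]] (array([0.0001, 0.0001, 0.0004]), array([0.02, 0.08, 0.05]))
```

```bash
python3 -m handwheel '0.038 0 0 0.004 0 0 0;0.038 0 0 0.009 0 0 0;0.038 0 0 0.014 0 0 0;0.038 0 0 0.019 0 0 0;0.038 0 0 0.024 0 0 0;0.038 0 0 0.029 0 0 0;0.038 0 0 0.033 0 0 0;0.038 0 0 0.036 0 0 0'
python3 - <<'E'
from h import *
s=arm.sense();print(lane(s["ee_pos"]), lane(s["force"]+np.r_[O,0]),goal([-40,-25,72]))
E
python3 -m handwheel '0.038 0 0 0.004 0 0 0;0.038 0 0 0.009 0 0 0;0.038 0 0 0.014 0 0 0;0.038 0 0 0.019 0 0 0;0.038 0 0 0.024 0 0 0;0.038 0 0 0.029 0 0 0;0.038 0 0 0.033 0 0 0;0.038 0 0 0.035 0 0 0'
python3 - <<'E'
from h import *
s=arm.sense();print(lane(s["ee_pos"]), lane(s["force"]+np.r_[O,0]))
a=cam("scene")["pixels"][140:280,170:310,::-1];d=cam("wrist");b=d["pixels"][130:384,180:340,::-1]
cv2.imwrite("pics/s5.png",np.hstack([cv2.resize(x,(390,580)) for x in(a,b)]))
E
```

```text
clock: 7.42
ee_pos: [604.0, 44.4, 72.3]
tcp_rot: [-0.418, -0.57, -0.418, 0.57]
force: [-1.3, 5.0, 2.9]
gripper_width: 37.8
[[-44.74951575 -24.78463488  72.32397408]] [[-4.34294961 -2.75422665  2.93615051]] (array([ 0.0003, -0.0002,  0.0047]), array([0.  , 0.  , 0.01]))
clock: 8.08
ee_pos: [593.4, 11.0, 72.3]
tcp_rot: [-0.418, -0.57, -0.418, 0.57]
force: [-1.5, 4.7, 3.9]
gripper_width: 38.1
[[ -9.66787132 -24.82760549  72.28716173]] [[-4.04683815 -2.87003563  3.86289485]]
```

View pics/s5.png

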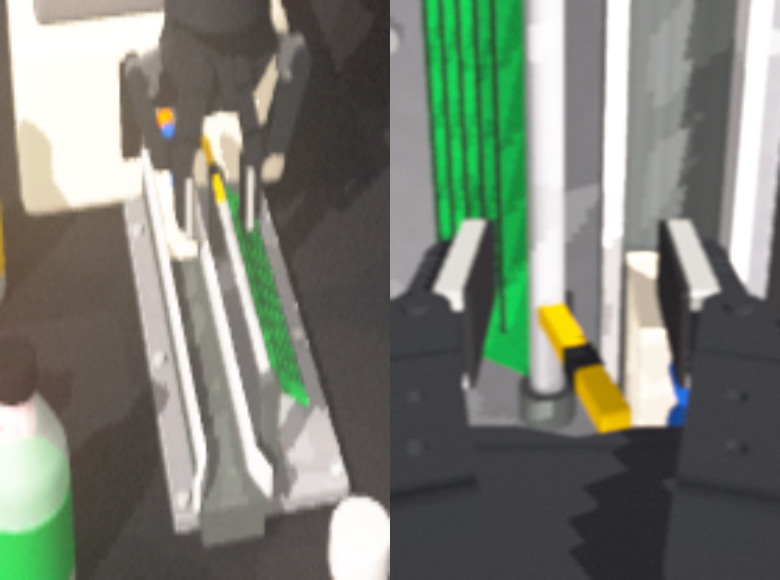

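The yellow bar stands open between the fingers (crop 585,365), clear of the rack, which is still against the push finger. I'll creep on to the stop.

```bash
python3 -m handwheel '0.038 0 0 0.002 0 0 0;0.038 0 0 0.004 0 0 0;0.038 0 0 0.006 0 0 0;0.038 0 0 0.007 0 0 0;0.038 0 0 0.008 0 0 0;0.038 0 0 0.009 0 0 0;0.038 0 0 0.009 0 0 0;0.038 0 0 0.009 0 0 0'
python3 - <<'E'
from h import *
s=arm.sense();print(lane(s["ee_pos"]), lane(s["force"]+np.r_[O,0]))
E
```

```text
clock: 8.85
ee_pos: [590.9, 2.9, 72.3]
tcp_rot: [-0.418, -0.57, -0.418, 0.57]
force: [-1.4, 4.9, 4.3]
gripper_width: 38.0
[[ -1.20340281 -24.76586362  72.28957216]] [[-4.21655234 -2.77749051  4.33026262]]
```

```bash
for i in 1; do python3 -m handwheel '0.038 0 0 0.0005 0 0 0;0.038 0 0 0.001 0 0 0;0.038 0 0 0.0015 0 0 0;0.038 0 0 0.002 0 0 0;0.038 0 0 0.002 0 0 0;0.038 0 0 0.002 0 0 0;0.038 0 0 0.002 0 0 0;0.038 0 0 0.002 0 0 0'; done
python3 - <<'E'
from h import *
s=arm.sense();print(lane(s["ee_pos"]), lane(s["force"]+np.r_[O,0]))
E
```

```text
clock: 9.52
ee_pos: [590.4, 1.1, 72.3]
tcp_rot: [-0.418, -0.57, -0.418, 0.57]
force: [-0.9, 4.3, 3.9]
gripper_width: 37.7
[[  0.6858446  -24.73146129  72.33151817]] [[-3.79909089 -2.14567622  3.94444167]]
```

```bash
for i in 1; do python3 -m handwheel '0.038 0 0 0.0005 0 0 0;0.038 0 0 0.001 0 0 0;0.038 0 0 0.0015 0 0 0;0.038 0 0 0.002 0 0 0;0.038 0 0 0.002 0 0 0;0.038 0 0 0.002 0 0 0;0.038 0 0 0.002 0 0 0;0.038 0 0 0.002 0 0 0'; done
python3 - <<'E'
from h import *
s=arm.sense();print(lane(s["ee_pos"]), lane(s["force"]+np.r_[O,0]))
E
```

```text
clock: 10.18
ee_pos: [590.2, 0.5, 72.4]
tcp_rot: [0.418, 0.571, 0.419, -0.569]
force: [-0.5, 8.1, 3.5]
gripper_width: 37.7
[[  1.27873565 -24.7433751   72.4329119 ]] [[-7.57165322 -2.91497868  3.4771183 ]]
```

```bash
python3 -m handwheel '0.038 0 0 0.0005 0 0 0;0.038 0 0 0.001 0 0 0;0.038 0 0 0.001 0 0 0;0.038 0 0 0.001 0 0 0;0.038 0 0 0.001 0 0 0;0.038 0 0 0.001 0 0 0;0.038 0 0 0.001 0 0 0;0.038 0 0 0.001 0 0 0'
python3 - <<'E'
from h import *
s=arm.sense();print(lane(s["ee_pos"]), lane(s["force"]+np.r_[O,0]))
d=cam("wrist");b=d["pixels"][130:384,180:340,::-1];a=cam("scene")["pixels"][130:250,170:290,::-1]
cv2.imwrite("pics/s6.png",np.hstack([cv2.resize(x,(390,580)) for x in(a,b)]))
E
```

```text
clock: 10.85
ee_pos: [590.2, 0.5, 72.5]
tcp_rot: [0.417, 0.572, 0.419, -0.569]
force: [0.5, 10.4, 2.9]
gripper_width: 38.0
[[  1.36074698 -24.77332373  72.52706413]] [[-10.11896521  -2.64754592   2.87108643]]
```

View pics/s6.png

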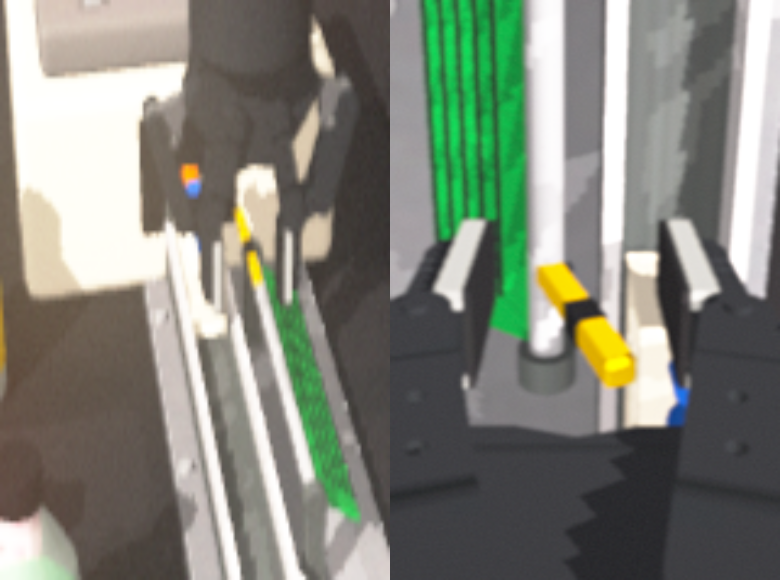

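Wrist view: the bar is still up and clear. The rack's rear sits against the finger, and the TCP stalls at lane x ≈ 1.4 as the force climbs, so the rack is at the stop. I'll retreat with the plate held, then lift.

```bash
python3 -m handwheel '0.038 0 0 -0.004 0 0 0;0.038 0 0 -0.012 0 0 0;0.038 0 0 -0.022 0 0 0;0.038 0 0 -0.034 0 0 0;0.038 0 0 -0.046 0 0 0;0.038 0 0 -0.058 0 0 0;0.038 0 0 -0.068 0 0 0;0.038 0 0 -0.074 0 0 0'
python3 -m handwheel '0.038 -0.003 0 0 0 0 0;0.038 -0.006 0 0 0 0 0;0.038 -0.009 0 0 0 0 0;0.038 -0.012 0 0 0 0 0;0.038 -0.015 0 0 0 0 0;0.038 -0.018 0 0 0 0 0;0.038 -0.021 0 0 0 0 0;0.038 -0.024 0 0 0 0 0'
python3 -m handwheel '0.038 -0.004 0 0 0 0 0;0.038 -0.01 0 0 0 0 0;0.038 -0.02 0 0 0 0 0;0.038 -0.035 0 0 0 0 0;0.038 -0.05 0 0 0 0 0;0.038 -0.07 0 0 0 0 0;0.038 -0.09 0 -0.01 0 0 0;0.038 -0.11 0 -0.03 0 0 0'
python3 - <<'E'
from h import *
s=arm.sense();print(lane(s["ee_pos"]),s["force"])
d=cam("wrist");cv2.imwrite("pics/w7.png",d["pixels"][:,:,::-1])
c=cam("top")["pixels"][150:260,190:340,::-1];b=d["pixels"][200:384,200:350,::-1]
cv2.imwrite("pics/s7.png",np.hstack([cv2.resize(c,(420,308),interpolation=2),cv2.resize(b,(251,308),interpolation=2)]))
for n,L in(("rear bottom",[10,0,30]),("top",[10,0,68]),("bar",[0,5,58])):print(n,proj(d,world(L)))
E
```

```text
clock: 11.62
ee_pos: [612.1, 70.4, 72.3]
tcp_rot: [-0.419, -0.57, -0.419, 0.57]
force: [-3.2, -2.8, 3.5]
gripper_width: 37.9
clock: 12.28
ee_pos: [611.8, 68.6, 96.7]
tcp_rot: [0.418, 0.57, 0.418, -0.57]
force: [-0.6, -0.7, 0.3]
gripper_width: 37.8
clock: 12.95
ee_pos: [620.5, 96.0, 207.9]
tcp_rot: [-0.418, -0.57, -0.417, 0.571]
force: [-0.1, 0.1, -0.6]
gripper_width: 37.7
[[-98.91416124 -24.65452271 207.92873616]] [-0.09122159  0.14057057 -0.55245058]
rear bottom [[276.73295829 261.83575767]]
top [[279.21875539 280.11360841]]
bar [[283.06405773 267.26022432]]
```

View pics/s7.png

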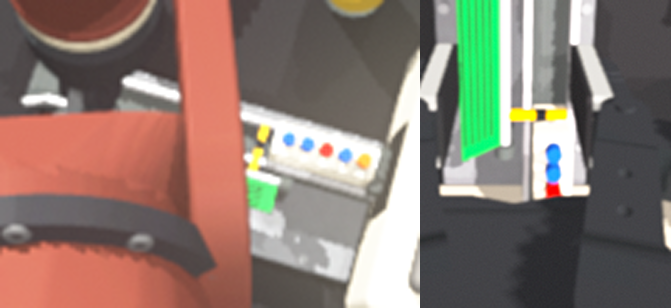

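```bash
python3 - <<'E'
from h import *
d=cam("top");im=d["pixels"]
L=lane(plane(d,[(190+288/2.8,150+139/2.8),(190+364/2.8,150+161/2.8)],77));print(L.round(1),L.mean(0))
w=cam("wrist");hsv=cv2.cvtColor(w["pixels"],cv2.COLOR_RGB2HSV);y=cv2.inRange(hsv,(22,150,120),(35,255,255));y[:,:240]=0;y[:,310:]=0;y[:240]=0;y[300:]=0
u=cv2.findNonZero(y)[:,0];print(lane(plane(w,[(u[:,0].min(),u[:,1].mean()),(u[:,0].max(),u[:,1].mean())],58)).round(1))
E
```

```text
[[21.  -1.1 77. ]
 [81.1 -1.1 77. ]] [51.03902692 -1.09561466 77.        ]
[[  1.4 -28.9  58. ]
 [  1.5   9.1  58. ]]
```

```bash
python3 -c "
from rig import ticket,arm
print(ticket.finish_job(),arm.sense()['clock'])"
```

```text
the job is handed in; nothing more can be done
the job is handed in; nothing more can be done
```

The white rack is home against the end stop and the gate has shut behind it. I handed the job in at about 13 s on the robot's clock.

**What I did:** One fingertip pressed the green plate until the gate stood at about 1.2 rad. With the plate held, the other finger pushed the rack from behind along the lane. At the stop the tool stalled and the push force rose from about 4 N to 10 N. I then backed off about 75 mm with the plate still held and lifted slowly so the gate closed gently.

**Last checks:**
- **Rack:** the vial caps centre at lane x ≈ 51 mm, where 50 mm is home. That is within the 1–3 mm offset of my lane frame.
- **Gate:** the yellow bar is level across the lane at x ≈ 1.5 mm, with its tip at y ≈ 9 mm against 11 mm expected, again within the calibration error.
- **Robot:** the gripper is clear at about 208 mm and the wrist force reads about zero.
- **Bar clearance:** the pictures taken during the push show no contact between the bar and the rack or vials. I did not watch that continuously.
- **Bottles and flask:** nothing I did went near them, but I took no final picture to check their positions.

One early reading disagreed: the wrist view first put the rack's rear at −98 mm because I had taken its lower edge for the upper one. Corrected, it agreed with the top view at about −86 mm.

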